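Jog the curing turntable with the ball-topped stick

TASK

Tilt the tall ball-topped joystick on the rectangular jog box well over towards the raised steel bar on that box and keep it there for at least a second, so that the curing turntable swings the miniature round to the lamp. Then let it go so that it stands upright again. Do not tip it noticeably sideways or backwards, and leave the flat-capped stick of the round remote where it stands.

Things in the scene. Friction and masses are not known exactly. Their poses are not given: they have to be found in the camera images.
- jog_box: Rectangular black control box fixed to the desk, 130 x 90 x 36 mm high, origin at the centre of its underside, z up. Its +x axis points (along the 130 mm) from the stick to the raised steel bar, a rib 12 x 66 mm and 8 mm high across the top near that end, centred 51 mm from the stick. The stick stands in the middle of the top.
- jog_knob (a point): Centre of the ball knob (black, 28 mm diameter) on the jog box's spring-centred stick (steel rod, 9 mm diameter). Upright, it is 108 mm above the desk; the stick pivots 72 mm below the ball's centre, at the middle of the box top, and can tilt every way to a stop at 0.45 rad. It springs back by itself when released; holding it full over takes about 3 N at the ball.
- jog (a joint): Tilt of the ball-topped stick along the box's length, rad: 0 upright, positive towards the raised steel bar, negative away from it, stops at +-0.45. Well over means more than 0.30 (the ball then lies more than 21 mm from upright).
- remote_cap (a point): Centre of the top of the flat round cap (34 mm diameter, 74 mm above the desk) on the short stick of the other control, a round black remote (100 mm diameter, 30 mm high, fixed to the desk). A bystander, to be left alone.
Things that resemble listed ones, but are neither listed nor needed, are in the scene too. What is shaped like the jog_box but purple or turquoise is not meant.

How it is judged:
By the outcome, as a careful person would: the job done as asked, in the order asked, and still so for the second after the job is handed in, with the robot touching nothing.
It also fails if it takes over 35 s, if anything falls off the work surface, if the arm or the gripper's body presses on something with over 40 N, if the wrist force passes 120 N, or if a joint passes its speed limit or range.

ROBOT

A 6-joint arm with a two-finger parallel gripper is mounted at the origin on the work surface. World frame = base frame: x ahead of the robot, y to its left, z up, the work surface at z = 0. Lengths are in m, angles in rad, forces in N, time in s.
With the tool pointing down it reaches from about 0.275 to 0.825 m from the base axis. Payload 4.9 kg.
Tool frame: the origin (TCP) lies at the very end of the fingers, on their centre line; the grasp point (between the pads) lies 19 mm behind it; z points along the fingers, y is the line along which they close (so a half turn about z gives the same grasp; the last joint's range is limited). The gripper opens to 85 mm and grips with 20 to 120 N. Pads are 22 mm wide; open, the fingers measure 114 mm over their backs; the gripper's body (76 mm by 85 mm) begins 54 mm behind the grasp point. The pads swing forward as they close: fully open they stand 13 mm farther back than shut.
Start: joints at [1.144, 0.326, -0.193, 1.052, 0, 1.437], TCP at [0.159, 0.527, 0.231] pointing down, gripper open.
Joint ranges: [-2.65, 2.65], [-0.97, 1.79], [-1.3, 1.35], [-1.93, 2.1], [-1.47, 1.37], [-3.14, 3.14]. Speed limits (rad/s): [2.57, 2.57, 3.14, 3.14, 3.14, 3.14].

INTERFACE

Orientations are given as a 3x3 rotation matrix whose columns are the frame's x, y, z axes.
In Python, from station import arm gives the robot as it stands.
- The arm moves only by the tool carry_out, never from a script. Its argument "increments" is a list that holds one entry, the list of rows, each a list of 5 numbers: the shift along the world's x, y, z in m, then the turn about the world's z in rad, then the opening, from 0 (shut) to 1 (fully open). In form: [[[tx, ty, tz, turn, gripper], ...]]. A call has 1 to 8 rows; each row shifts and turns the commanded pose from where the row before left it; what a row does not reach is not made up. A row lasts 1/12 s, in which the tool goes at most 41.7 mm and 7.16 degrees, less where a joint would pass 70% of its speed; a pose out of reach is approached as far as the arm can. A call is refused whole if a number of a shift passes 0.0417 or a number of a turn 0.125, either way. A call with a gripper value outside its range is refused whole. The fingers move at their own pace and stop on an object; "force" is the grip in N (left out, the last holds). Time passes only in rows, so rows that do not move let the fingers close. It gives the time, the measured TCP pose, the force, the opening and the grip force at its end, in the units of the state.
- arm.read_state(): the state, without advancing time (a new reading comes with each control period).
- arm.read_camera(name): name is "side" or "top" or "wrist"; returns a dict with "pixels" (420x560x3 uint8, blue, green, red), "intrinsics" (3x3 intrinsics, pixels), "D" ([k1, k2, p1, p2, k3] as OpenCV has them; the pictures are not rectified), "eye" and "orientation" of the camera in the world. Camera axes: x right, y down, z forward; pixel columns grow to the right and rows downward; lengths in m; the calibration is good to about 2 mm. A picture is of the moment at which its call begins. There is no depth.
- arm.hand_in(): hands the job in; it is judged then, once.
Trained networks look in the newest picture that a camera, given by its name, has taken for a name from the list of things; names that differ only in an ending like _2 or _b are one class to them, and where a whole thing is asked for, a point or a joint stands for the part that bears it (a point fixed in the world has none). Each returns a list of dicts, best first, with "confidence" (0 to 1); they miss things now and then, are a little off and sometimes report something else, mostly with a low value. They report only what shows in the picture. A call takes as long as a camera call. They do not tell look-alikes from the thing itself.
- arm.trace(target, camera): "pixels" (420x560 bool, what is visible of it) and "extent" ([left, top, right, bottom] in pixels, round what is visible of it).
- arm.pinpoint(target, camera): "point" ([row, column] in pixels: a listed point, or the origin of a listed thing).
The state is a dict: "time_s": time; "joint_positions": joint angles; "joint_velocities": joint speeds; "joint_efforts": joint torques, N m; "position": TCP position; "eef_rot": TCP orientation; "wrist_force": force on the tool from outside, world axes, zero at the start; "ft_torque": the same for the moment, N m; "width": finger opening in m; "grip_force": force on a finger pad.
Only numpy, scipy, OpenCV 4.12 (cv2) and the standard library are available. Lean on these libraries where they do the work, as an engineer would, in place of code of your own. Each camera call takes 0.05 s, during which the arm holds its last target. There are 200 camera calls.

## Working session

There is one attempt and no reset: what is moved stays moved. The work goes in short steps, Python scripts to look and compute and a tool call to move; the robot and the scene stay as the last step left them, time stands still between calls to the robot, and variables do not carry over. Pictures are saved under pics/ and viewed, at most 10 in all, crops included, and the job is handed in when it is done.

Besides the shell and the picture viewer there is one more tool, called after "Request:" in YAML: its name, and indented under it one key for each argument. carry_out: Moves the arm, as the interface text tells. Its arguments: {"type":"object","properties":{"increments":{"type":"array"},"force":{"type":"number"}},"required":["increments"]}

```bash
mkdir -p pics; cat > h.py <<'E'
import numpy as np, cv2
from station import arm
def ray(c,px):
    K=np.array(c["intrinsics"]);D=np.array(c["D"])
    u=cv2.undistortPoints(np.array([[[px[1],px[0]]]],float),K,D)[0,0]
    R=np.array(c["orientation"]); d=R@np.array([u[0],u[1],1.]); return np.array(c["eye"]),d
def atz(c,px,z):
    e,d=ray(c,px); return e+d*(z-e[2])/d[2]
def proj(c,P):
    R=np.array(c["orientation"]); t=-R.T@np.array(c["eye"])
    return cv2.projectPoints(np.array(P,float).reshape(-1,3),cv2.Rodrigues(R.T)[0],t,np.array(c["intrinsics"]),np.array(c["D"]))[0][:,0]
E
python3 - <<'E'
from h import *
ims=[]
for n in("top","side"):
    c=arm.read_camera(n); cv2.imwrite(f"pics/{n}0.png",cv2.resize(c["pixels"],(800,600)))
    for t,z in(("jog_box",0),("jog_knob",.108),("remote_cap",.074)):
        for d in arm.pinpoint(t,n): print(n,t,d["confidence"],d["point"],atz(c,d["point"],z).round(4))
E
```

```text
top jog_box 0.97 [134.7, 365.3] [ 0.7046 -0.2651  0.    ]
top jog_box 0.85 [216.2, 345.4] [ 0.4995 -0.2042  0.    ]
top jog_box 0.74 [273.1, 284.1] [ 0.3661 -0.0489  0.    ]
top jog_box 0.71 [292.5, 384.8] [ 0.3134 -0.2893  0.    ]
top jog_knob 0.9 [122.4, 382.3] [ 0.7002 -0.2762  0.108 ]
top jog_knob 0.86 [209.8, 358.6] [ 0.504  -0.2118  0.108 ]
top jog_knob 0.67 [279.0, 280.8] [ 0.3602 -0.0371  0.108 ]
top jog_knob 0.64 [297.9, 397.6] [ 0.3137 -0.2842  0.108 ]
top remote_cap 0.45 [217.5, 191.5] [0.4999 0.159  0.074 ]
side jog_box 0.85 [164.5, 259.7] [ 0.7008 -0.2686  0.    ]
side jog_box 0.66 [198.4, 418.7] [ 0.3096 -0.2985  0.    ]
side jog_box 0.63 [266.6, 360.3] [ 0.3653 -0.0446  0.    ]
side jog_knob 0.91 [159.9, 324.2] [ 0.5055 -0.2001  0.108 ]
side jog_knob 0.83 [225.0, 366.7] [ 0.3652 -0.042   0.108 ]
side jog_knob 0.57 [126.2, 255.1] [ 0.7063 -0.2667  0.108 ]
side remote_cap 0.75 [295.5, 246.1] [0.4932 0.1564 0.074 ]
```

View pics/top0.png

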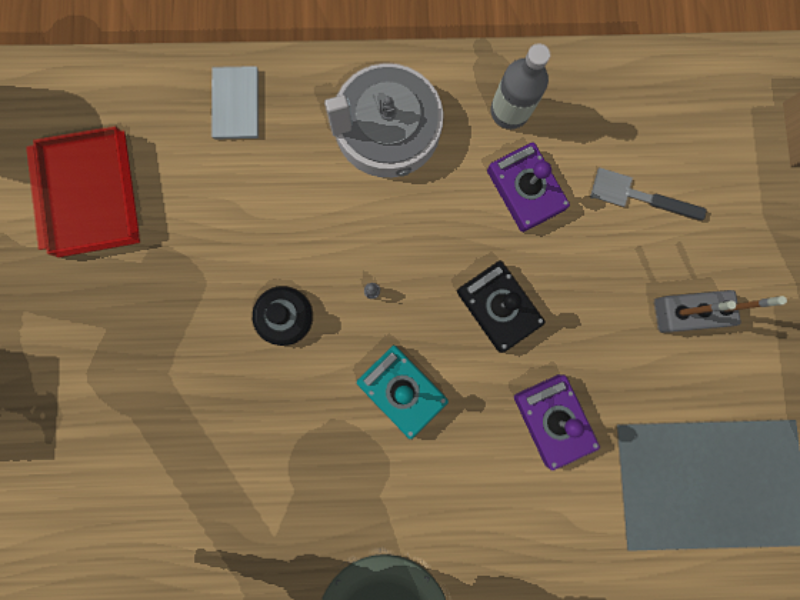

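View pics/side0.png

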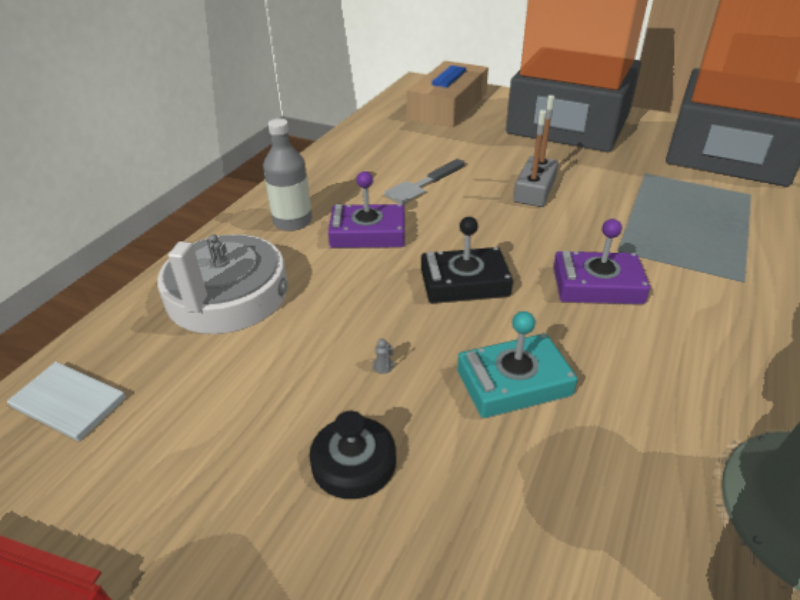

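Top view: the black jog box is at about (501,305) of 800x600, with its steel bar at (485,277), up and to the left of the stick. The side view agrees, with the bar on the turntable side. The round remote is at (282,315). Next I'll measure the box's axis and the ball.

```bash
python3 - <<'E'
from h import *
from scipy.optimize import least_squares
C={n:arm.read_camera(n) for n in("top","side")}
# silhouettes
best={}
for n,near in(("top",(351,213)),("side",(326,192))):
    for d in arm.trace("jog_box",n):
        m=np.array(d["pixels"]);r,cc=np.nonzero(m)
        print(n,d["confidence"],r.mean().round(1),cc.mean().round(1),m.sum(),d["extent"])
        if np.hypot(cc.mean()-near[0],r.mean()-near[1])<15 and n not in best: best[n]=m
c=C["top"];p=c["pixels"][175:255,310:390].astype(int)
m=(p.min(2)>110)&(p.max(2)-p.min(2)<25)
k,l,s,ce=cv2.connectedComponentsWithStats(m.astype(np.uint8))
for i in range(1,k):
    if s[i,4]>15: print("bar?",s[i,4],ce[i]+[310,175],atz(c,(ce[i]+[310,175])[::-1],.044).round(4))
# ball triangulation
pts=[]
for n in C:
    near=(358,210) if n=="top" else (327,159)
    for d in arm.pinpoint("jog_knob",n):
        q=d["point"]
        if np.hypot(q[1]-near[0],q[0]-near[1])<12: pts.append(ray(C[n],q)); print(n,q); break
A=sum(np.eye(3)-np.outer(d,d)/(d@d) for e,d in pts); b=sum((np.eye(3)-np.outer(d,d)/(d@d))@e for e,d in pts)
print("ball",np.linalg.solve(A,b))
# fit box pose to masks via hull of projected corners
X=np.array([[a*.065,b*.045,z] for a in(-1,1) for b in(-1,1) for z in(0,.036)])
def hull(n,v):
    R=np.array([[np.cos(v[2]),-np.sin(v[2]),0],[np.sin(v[2]),np.cos(v[2]),0],[0,0,1]])
    im=np.zeros((420,560),np.uint8)
    h=cv2.convexHull(np.round(proj(C[n],X@R.T+[v[0],v[1],0])*16).astype(np.int32)); cv2.fillPoly(im,[h],1,shift=4); return im>0
def cost(v): 
    s=0
    for n,m in best.items():
        h=hull(n,v); s+=1-(h&m).sum()/(h|m).sum()
    return s
from scipy.optimize import minimize
r=min((minimize(cost,[.5,-.206,y],method="Nelder-Mead",options=dict(initial_simplex=[[.5,-.206,y],[.51,-.206,y],[.5,-.196,y],[.5,-.206,y+.15]])) for y in(.3,.6,.9)),key=lambda r:r.fun)
print(list(best),r.x,r.fun, arm.read_state()["eef_rot"])
E
```

```text
top 0.71 294.8 389.0 2441 [361.0, 263.4, 422.5, 327.6]
top 0.71 273.7 281.2 2161 [249.6, 242.2, 313.4, 305.4]
top 0.7 214.0 350.1 2234 [317.6, 182.4, 380.9, 246.1]
top 0.56 130.5 369.3 2131 [344.1, 101.4, 400.6, 162.9]
side 0.96 155.1 256.8 1795 [231.7, 119.2, 285.8, 173.4]
side 0.94 260.0 361.1 3740 [321.1, 218.3, 402.8, 291.3]
side 0.81 189.9 325.9 2251 [292.2, 152.9, 359.9, 212.7]
side 0.62 191.4 420.5 2479 [386.9, 152.9, 457.7, 212.8]
bar? 26 [347.15384615 189.57692308] [ 0.559  -0.2026  0.044 ]
bar? 63 [334.46031746 198.74603175] [ 0.5379 -0.1715  0.044 ]
top [210.9, 358.1]
side [158.8, 326.9]
ball [ 0.50266712 -0.21102529  0.10495319]
['top', 'side'] [ 0.50430788 -0.21201155  0.57754621] 0.20230344359550645 [[-9.57441184e-01  2.88628438e-01  5.92881659e-05]
 [ 2.88628442e-01  9.57441181e-01  8.30340832e-05]
 [-3.27989339e-05  9.66125019e-05 -9.99999995e-01]]
```

Request:
carry_out:
  increments:
    - [[0.014,-0.031,0,0.036,1],[0.014,-0.031,0,0.036,1],[0.014,-0.031,0,0.036,1],[0.014,-0.031,0,0.036,1],[0.014,-0.031,0,0.036,1],[0.014,-0.031,0,0.036,1],[0.014,-0.031,0,0.036,1],[0.014,-0.031,0,0.036,1]]

```text
time_s: 1.37
position: [0.2711, 0.2772, 0.2315]
eef_rot: [[-1.0, 0.002, 0.001], [0.002, 1.0, 0.0], [-0.001, 0.0, -1.0]]
wrist_force: [0.9, 0.4, 0.4]
width: 0.0856
grip_force: 0.0
```

Request:
carry_out:
  increments:
    - [[0.014,-0.031,0,0.036,1],[0.014,-0.031,0,0.036,1],[0.014,-0.031,0,0.036,1],[0.014,-0.031,0,0.036,1],[0.014,-0.031,0,0.036,1],[0.014,-0.031,0,0.036,1],[0.014,-0.031,0,0.036,1],[0.014,-0.031,0,0.036,1]]

```text
time_s: 2.03
position: [0.3832, 0.0289, 0.2316]
eef_rot: [[-0.96, -0.281, 0.001], [-0.281, 0.96, -0.0], [-0.001, -0.0, -1.0]]
wrist_force: [1.1, 0.4, 0.8]
width: 0.0855
grip_force: 0.0
```

Request:
carry_out:
  increments:
    - [[0.014,-0.031,0,0.036,1],[0.014,-0.031,0,0.036,1],[0.014,-0.031,0,0.036,1],[0.014,-0.031,0,0.036,1],[0.014,-0.031,0,0.036,1],[0.014,-0.031,0,0.036,1],[0.014,-0.02,0,0.036,0.8],[0,0,0,0,0.8]]

```text
time_s: 2.7
position: [0.4832, -0.1797, 0.2312]
eef_rot: [[-0.862, -0.507, 0.002], [-0.507, 0.862, -0.002], [-0.001, -0.003, -1.0]]
wrist_force: [0.1, -0.1, -0.0]
width: 0.0681
grip_force: 0.0
```

```bash
python3 - <<'E'
from h import *
s=arm.read_state();R=np.array(s["eef_rot"]);print(s["time_s"],s["position"],np.arctan2(R[1,1],R[0,1]),s["width"])
c=arm.read_camera("wrist");cv2.imwrite("pics/w1.png",c["pixels"])
for t,z in(("jog_box",0),("jog_knob",.108)):
  for d in arm.pinpoint(t,"wrist"): print(t,d["confidence"],d["point"],atz(c,d["point"],z).round(4))
E
```

```text
2.7 [ 0.48322003 -0.1796906   0.23121577] 2.103044983681543 0.0680874726317325
jog_box 0.79 [150.6, 430.6] [ 0.3683 -0.039   0.    ]
jog_box 0.6 [172.7, 245.6] [ 0.5021 -0.2144  0.    ]
jog_knob 0.81 [161.3, 491.5] [ 0.3668 -0.04    0.108 ]
jog_knob 0.6 [198.6, 234.8] [ 0.5052 -0.211   0.108 ]
```

View pics/w1.png

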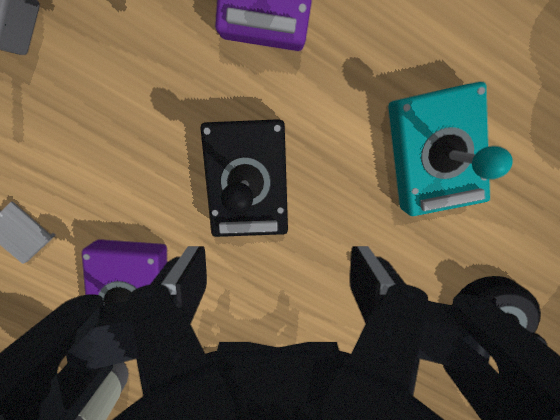

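The wrist view shows the black box at about (245,178). Its corner screws are at (206,131), (278,128), (214,212) and (280,210), the bar at (248,228) and the ball at (237,197). I'll refine the axis from the screws and bar.

```bash
python3 - <<'E'
from h import *
c=arm.read_camera("wrist")
a,b,d,e=[atz(c,(y,x),.036) for x,y in((206,131),(278,128),(214,212),(280,210))]
bl,br=[atz(c,(y,x),.044) for x,y in((219,229),(278,227))]
m=(a+b+d+e)/4; v=(d+e-a-b); w=(a+d-b-e); l=bl-br;bar=(bl+br)/2
ang=lambda u:np.arctan2(u[1],u[0])
print(m,ang(v),ang(w),ang(l)+np.pi/2,ang(l)-np.pi/2,bar,ang(bar-m),np.linalg.norm((bar-m)[:2]))
E
```

```text
[ 0.49074767 -0.21048393  0.036     ] 0.5670323455817267 -0.9998458680567481 0.5695966167101421 -2.571996036879651 [ 0.54250022 -0.17586378  0.044     ] 0.5895853634692451 0.06226460444748662
```

Request:
carry_out:
  increments:
    - [[0.01,-0.015,0,0.019,0.7],[0.01,-0.015,0,0.019,0.7],[0,0,-0.028,0,0.7],[0,0,-0.028,0,0.7],[0,0,-0.028,0,0.7],[0,0,-0.028,0,0.7],[0,0,-0.028,0,0.7],[0,0,0,0,0.7]]

```text
time_s: 3.57
position: [0.4968, -0.2021, 0.0869]
eef_rot: [[-0.839, -0.543, -0.008], [-0.543, 0.839, 0.005], [0.004, 0.008, -1.0]]
wrist_force: [-0.6, 0.2, -0.0]
width: 0.0598
grip_force: 0.0
```

```bash
python3 - <<'E'
from h import *
s=arm.read_state();R=np.array(s["eef_rot"]);print(s["position"],np.arctan2(R[1,1],R[0,1]),s["width"])
c=arm.read_camera("wrist")
ax=np.array([np.cos(.57),np.sin(.57)])
for n in("wrist","side","top"):
  c2=c if n=="wrist" else arm.read_camera(n)
  for d in arm.pinpoint("jog_knob",n):
    q=atz(c2,d["point"],.108); 
    if np.hypot(q[0]-.503,q[1]+.21)<.05:
      f=q[:2]-s["position"][:2]; print(n,d["confidence"],d["point"],q,"along",f@ax,"lat",f@[-ax[1],ax[0]])
  if n=="side": cv2.imwrite("pics/s2.png",cv2.resize(c2["pixels"][110:250,240:430],(760,560)))
cv2.imwrite("pics/w2.png",c["pixels"])
E
```

```text
[ 0.49684872 -0.20208757  0.08686762] 2.145289326126756 0.05975470058130547
wrist 0.65 [277.7, 253.0] [ 0.50363238 -0.21071237  0.108     ] along 0.0010569505477338171 lat -0.010921909850383578
side 0.47 [158.6, 328.9] [ 0.4983956  -0.20880334  0.108     ] along -0.0023217274544824187 lat -0.006488751722502561
```

View pics/w2.png

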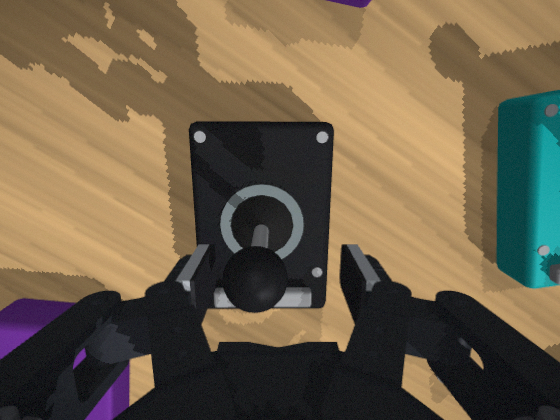

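View pics/s2.png

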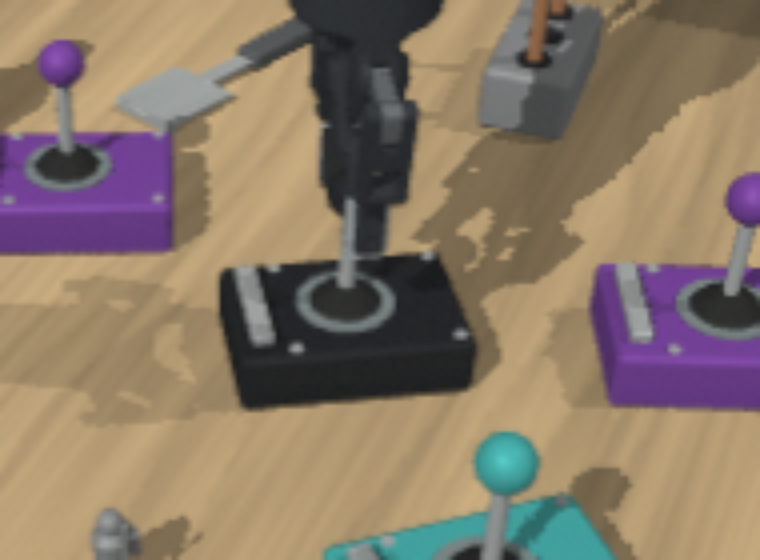

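The ball sits about 20 px (roughly 10 mm) left of the finger centre line in the wrist view, at (255,278) against 277. It stands upright in the side view. I'll shift the fingers over it.

Request:
carry_out:
  increments:
    - [[0.003,-0.004,0,0,0.7],[0.003,-0.004,0,0,0.7],[0,0,0,0,0.7]]

```text
time_s: 4.12
position: [0.5082, -0.2148, 0.0922]
eef_rot: [[-0.84, -0.542, 0.002], [-0.542, 0.84, -0.002], [-0.001, -0.003, -1.0]]
wrist_force: [0.1, -0.3, 0.2]
width: 0.0598
grip_force: 0.0
```

```bash
python3 - <<'E'
from h import *
c=arm.read_camera("wrist")
s=arm.read_state();R=np.array(s["eef_rot"]);print(s["position"],np.arctan2(R[1,1],R[0,1]),s["width"])
for d in arm.pinpoint("jog_knob","wrist"): print(d["confidence"],d["point"],atz(c,d["point"],.108))
cv2.imwrite("pics/w3.png",c["pixels"])
E
```

```text
[ 0.5075722  -0.21428432  0.09185579] 2.1434124528688834 0.059672204500007646
0.59 [269.4, 292.5] [ 0.50445109 -0.2094173   0.108     ]
```

View pics/w3.png

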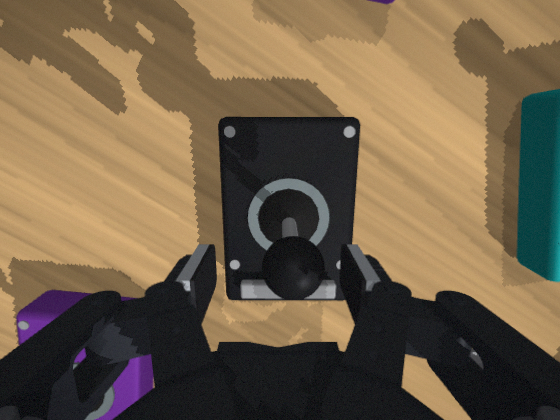

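The ball is now at (292,268), about 14 px right of the finger centre: the arm had not settled at the last reading. I'll shift back slightly and let it settle.

Request:
carry_out:
  increments:
    - [[-0.003,0.004,-0.004,0,0.7],[0,0,0,0,0.7],[0,0,0,0,0.7],[0,0,0,0,0.7],[0,0,0,0,0.7]]

```text
time_s: 4.63
position: [0.5038, -0.2093, 0.0873]
eef_rot: [[-0.84, -0.542, -0.0], [-0.542, 0.84, 0.0], [0.0, 0.0, -1.0]]
wrist_force: [-0.7, 0.2, 0.8]
width: 0.0601
grip_force: 0.0
```

```bash
python3 - <<'E'
from h import *
c=arm.read_camera("wrist")
s=arm.read_state();R=np.array(s["eef_rot"]);print(s["position"],np.arctan2(R[1,1],R[0,1]),s["width"])
for d in arm.pinpoint("jog_knob","wrist"): print(d["confidence"],d["point"],atz(c,d["point"],.108))
E
```

```text
[ 0.50378783 -0.20939342  0.08731509] 2.1440166050055196 0.05967423090073475
0.93 [275.1, 277.1] [ 0.50389681 -0.20966165  0.108     ]
```

Request:
carry_out:
  increments:
    - [[0,0,0,0,0.33],[0,0,0,0,0.25],[0,0,0,0,0.2],[0,0,0,0,0.2],[0,0,0,0,0.2],[0,0,0,0,0.2]]
  force: 20

```text
time_s: 5.23
position: [0.5039, -0.2095, 0.0875]
eef_rot: [[-0.84, -0.542, 0.0], [-0.542, 0.84, -0.0], [-0.0, -0.0, -1.0]]
wrist_force: [0.1, -0.1, 1.9]
width: 0.0264
grip_force: 19.6
```

Request:
carry_out:
  increments:
    - [[0.003,0.0019,0,0,0.2],[0.003,0.0019,-0.0003,0,0.2],[0.003,0.0019,-0.0005,0,0.2],[0.003,0.0019,-0.0006,0,0.2],[0.003,0.0019,-0.0008,0,0.2],[0.003,0.0019,-0.001,0,0.2],[0.003,0.0019,-0.0012,0,0.2],[0.0025,0.0016,-0.0012,0,0.2]]

```text
time_s: 5.9
position: [0.5274, -0.1943, 0.0815]
eef_rot: [[-0.84, -0.542, -0.0], [-0.542, 0.84, -0.0], [0.0, 0.0, -1.0]]
wrist_force: [-2.7, -1.9, 1.8]
width: 0.0267
grip_force: 20.0
```

Request:
carry_out:
  increments:
    - [[0,0,0,0,0.2],[0,0,0,0,0.2],[0,0,0,0,0.2]]

```text
time_s: 6.15
position: [0.5271, -0.1945, 0.0816]
eef_rot: [[-0.84, -0.542, -0.0], [-0.542, 0.84, 0.0], [0.0, 0.0, -1.0]]
wrist_force: [-1.7, -1.7, 3.3]
width: 0.0264
grip_force: 20.0
```

```bash
python3 - <<'E'
from h import *
for n in("side","top","wrist"):
  c=arm.read_camera(n)
  for d in arm.pinpoint("jog_knob",n):
    q=atz(c,d["point"],.103)
    if np.hypot(q[0]-.52,q[1]+.2)<.05: print(n,d["confidence"],d["point"],q)
  if n=="side": a=cv2.resize(c["pixels"][90:250,200:400],(750,600))
s=arm.read_state();print(s["position"],s["width"],s["wrist_force"])
cv2.imwrite("pics/s4.png",a)
E
```

```text
top 0.47 [202.6, 349.4] [ 0.5209414  -0.19355052  0.103     ]
wrist 0.82 [271.4, 277.9] [ 0.52528011 -0.19568984  0.103     ]
[ 0.52705315 -0.19451591  0.08165489] 0.02647336691208961 [-2.23223798 -1.26788531  2.74290913]
```

View pics/s4.png

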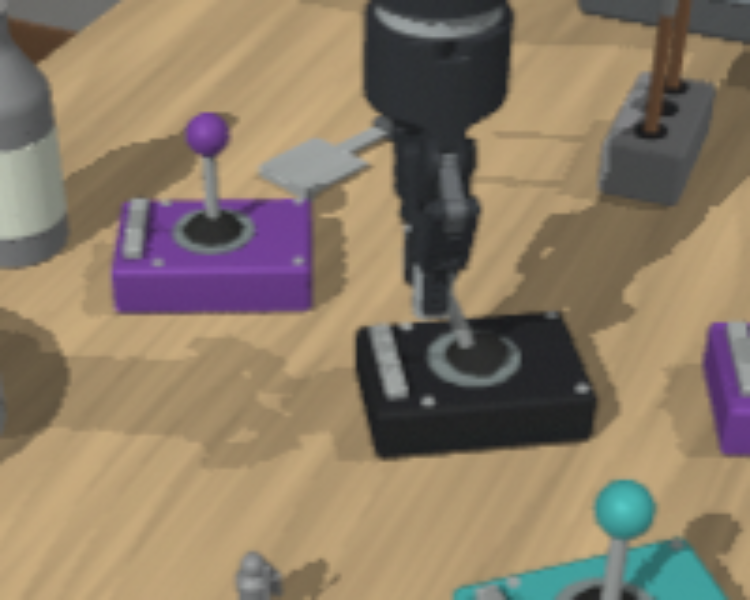

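The side view shows the rod leaning clearly towards the steel bar, from (470,345) up to (450,295). The travel is about 27 mm and the force about 2.6 N. I'll hold it there.

Request:
carry_out:
  increments:
    - [[0,0,0,0,0.2],[0,0,0,0,0.2],[0,0,0,0,0.2],[0,0,0,0,0.2],[0,0,0,0,0.2],[0,0,0,0,0.2],[0,0,0,0,0.2],[0,0,0,0,0.2]]

```text
time_s: 7.12
position: [0.5272, -0.1944, 0.0816]
eef_rot: [[-0.84, -0.542, -0.0], [-0.542, 0.84, 0.0], [0.0, 0.0, -1.0]]
wrist_force: [-2.4, -0.9, 2.2]
width: 0.0265
grip_force: 19.9
```

Request:
carry_out:
  increments:
    - [[0,0,0,0,0.2],[0,0,0,0,0.2],[0,0,0,0,0.2],[0,0,0,0,0.2],[0,0,0,0,0.2],[0,0,0,0,0.2],[0,0,0,0,0.2],[0,0,0,0,0.2]]

```text
time_s: 7.78
position: [0.5272, -0.1945, 0.0816]
eef_rot: [[-0.84, -0.542, -0.0], [-0.542, 0.84, 0.0], [0.0, 0.0, -1.0]]
wrist_force: [-2.6, -1.3, 1.1]
width: 0.027
grip_force: 19.9
```

```bash
python3 - <<'E'
from h import *
c=arm.read_camera("top");cv2.imwrite("pics/t5.png",cv2.resize(c["pixels"],(800,600)))
E
```

```text
(no output)
```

View pics/t5.png

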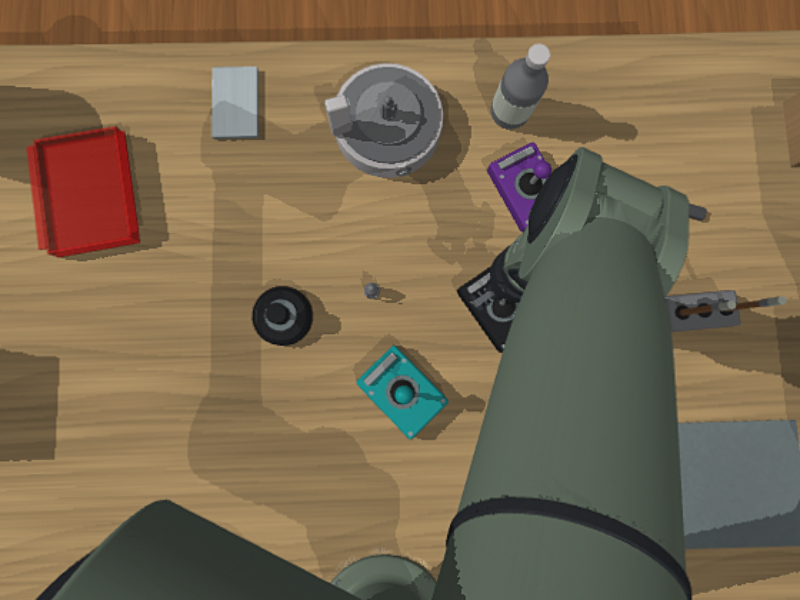

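The jog box stick is still held over in the top view, and the remote at (282,315) hasn't moved. I'll compare the turntable at (388,118) with the first picture.

```bash
python3 - <<'E'
import cv2,numpy as np
a=cv2.imread("pics/top0.png")[55:185,320:450];b=cv2.imread("pics/t5.png")[55:185,320:450]
from h import arm
c=cv2.resize(arm.read_camera("side")["pixels"],(800,600))[220:340,150:300];d=cv2.imread("pics/side0.png")[220:340,150:300]
f=lambda i:cv2.resize(i,(380,290))
cv2.imwrite("pics/cmp.png",np.vstack([np.hstack([f(a),f(b)]),np.hstack([f(d),f(c)])]))
E
```

```text
(no output)
```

View pics/cmp.png

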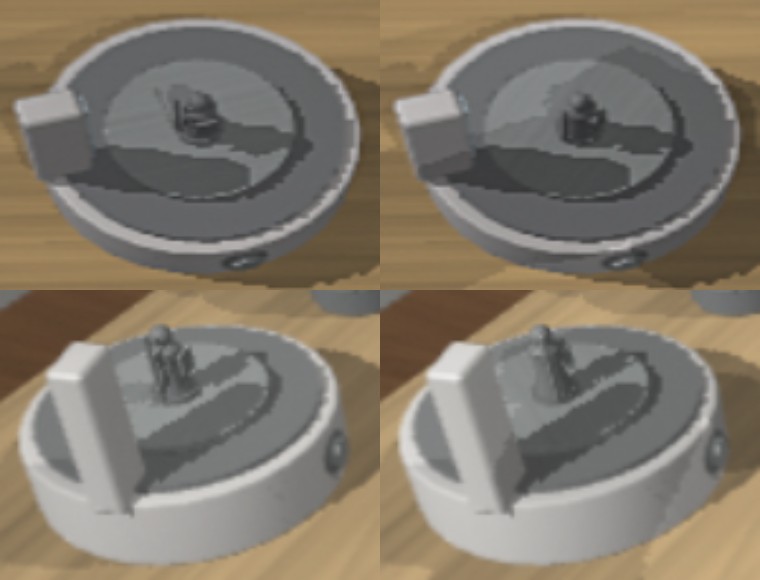

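The comparison shows the miniature at (580,120) has turned from its first pose at (195,120), so the turntable has swung. Next I'll ease the stick back upright, then let go.

Request:
carry_out:
  increments:
    - [[-0.0025,-0.0016,0.0012,0,0.2],[-0.003,-0.0019,0.0012,0,0.2],[-0.003,-0.0019,0.001,0,0.2],[-0.003,-0.0019,0.0008,0,0.2],[-0.003,-0.0019,0.0006,0,0.2],[-0.003,-0.0019,0.0005,0,0.2],[-0.003,-0.0019,0.0003,0,0.2],[-0.0027,-0.0017,0,0,0.2]]

```text
time_s: 8.55
position: [0.5042, -0.2092, 0.0875]
eef_rot: [[-0.84, -0.542, 0.001], [-0.542, 0.84, 0.001], [-0.001, -0.0, -1.0]]
wrist_force: [1.2, 1.4, -1.6]
width: 0.0268
grip_force: 20.0
```

Request:
carry_out:
  increments:
    - [[0,0,0,0,0.2],[0,0,0,0,0.2],[0,0,0,0,0.4],[0,0,0,0,0.7],[0,0,0,0,0.7],[0,0,0,0,0.7],[0,0,0,0,0.7]]

```text
time_s: 9.13
position: [0.5041, -0.2093, 0.0873]
eef_rot: [[-0.84, -0.542, 0.0], [-0.542, 0.84, -0.0], [0.0, -0.0, -1.0]]
wrist_force: [-0.1, -0.2, 0.2]
width: 0.0599
grip_force: 0.0
```

Request:
carry_out:
  increments:
    - [[0,0,0.01,0,0.7],[0,0,0.025,0,0.7],[0,0,0.03,0,0.7],[0,0,0.03,0,0.7],[0,0,0.03,0,0.7],[0,0,0.02,0,0.7],[0,0,0,0,0.7],[0,0,0,0,0.7]]

```text
time_s: 9.8
position: [0.5049, -0.2097, 0.2343]
eef_rot: [[-0.84, -0.542, 0.003], [-0.542, 0.84, -0.002], [-0.002, -0.003, -1.0]]
wrist_force: [0.3, 0.0, -0.2]
width: 0.0599
grip_force: 0.0
```

```bash
python3 - <<'E'
from h import *
c=arm.read_camera("side");cv2.imwrite("pics/s6.png",cv2.resize(c["pixels"],(800,600)))
for d in arm.pinpoint("jog_knob","side"): print(d["confidence"],d["point"])
E
```

```text
0.97 [222.9, 366.0]
0.95 [163.3, 427.4]
0.81 [157.7, 328.8]
0.78 [127.5, 253.4]
```

View pics/s6.png

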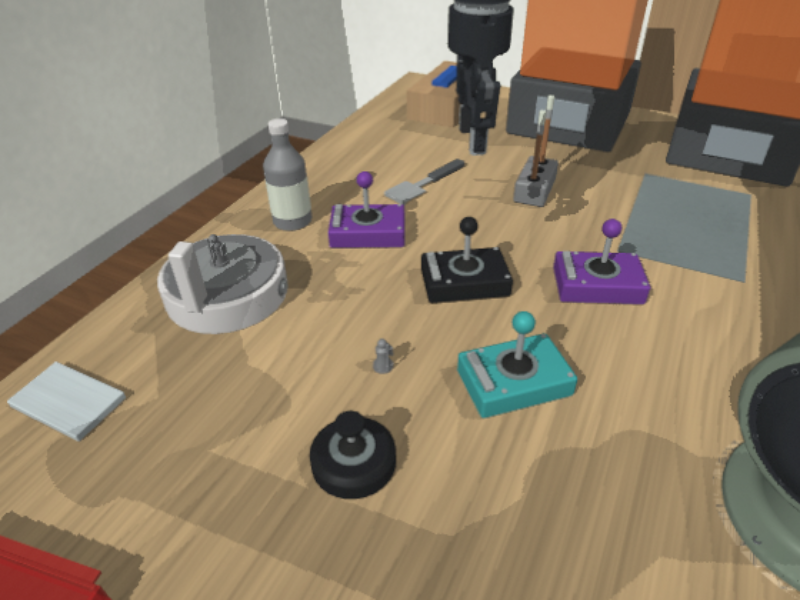

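The stick is upright again, with the ball at (468,226) as at the start. The remote is untouched and the gripper is clear.

```bash
python3 -c "
from station import arm
print(arm.hand_in())"
```

```text
the job is handed in; nothing more can be done
None
```

I handed in the job: I tilted the joystick about 0.37 rad towards the steel bar and held it there for about 2 s, and the miniature turned on the turntable. I then eased the stick back upright and let it go, and the remote was left untouched.

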